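# Nest the stacked sample tote on the optical table

### The arm

A 7-joint arm with a two-finger parallel gripper is mounted at the origin on the work surface. World frame = base frame: x ahead of the robot, y to its left, z up, the work surface at z = 0. Lengths are in m, angles in rad, forces in N, time in s.
With the tool pointing down it reaches from about 0.425 to 0.875 m from the base axis. Payload 9.9 kg.
Tool frame: the origin (TCP) lies between the finger pads; the fingertips stand 22 mm ahead of it and the grasp point (between the pads) lies 3 mm ahead of it; z points along the fingers, y is the line along which they close (so a half turn about z gives the same grasp; the last joint's range is limited). The gripper opens to 85 mm and grips with 20 to 120 N. Pads are 22 mm wide; open, the fingers measure 114 mm over their backs; the gripper's body (76 mm by 85 mm) begins 54 mm behind the grasp point. The pads swing forward as they close: fully open they stand 13 mm farther back than shut.
Start: joints at [1.187, 0.576, 0.025, 1.437, -0.015, 1.129, -0.057], TCP at [0.199, -0.645, 0.253] pointing down, gripper open.
Joint ranges: [-2.76, 2.76], [-0.34, 2.15], [-1.52, 1.57], [0.19, 2.46], [-1.09, 4.23], [0.17, 1.99], [-2.82, 2.82]. Speed limits (rad/s): [2.22, 2.22, 3.01, 3.01, 3.14, 3.14, 3.14].

### API

Orientations are given as a rotation vector (axis times angle).
In Python, from cell import r gives the robot as it stands.
- The arm moves only by the tool servo_tool, never from a script. Its argument "targets" is a list of rows, each a list of 4 numbers: the shift along the world's x, y, z in m, then the turn about the world's z in rad. In form: [[dx, dy, dz, turn], ...]. A call has 1 to 8 rows; each row shifts and turns the commanded pose from where the row before left it; what a row does not reach is not made up. A row lasts 1/10 s, in which the tool goes at most 50 mm and 8.59 degrees, less where a joint would pass 70% of its speed; a pose out of reach is approached as far as the arm can. A call with a gripper value outside its range is refused whole. "grip" is the gripper's target within -1 to 1 (shut at 1, half-way at 0, fully open at -1), set as the call begins (left out, the last holds). The fingers move at their own pace and stop on an object; "force" is the grip in N (left out, the last holds). Time passes only in rows, so rows that do not move let the fingers close. It gives the time, the measured TCP pose, the force, the opening and the grip force at its end, in the units of the state.
- r.get_obs(): the state, without advancing time (a new reading comes with each control period).
- r.snapshot(name): name is "scene" or "top" or "wrist"; returns the picture (480x640x3 uint8, red, green, blue); there is no depth.
- r.get_calibration(name): a dict with "fovy" (degrees; the focal length in pixels is half the picture's height over the tangent of half this angle, whatever the lens; pixels are square), "cx", "cy" (the principal point, pixels), "distortion" ([k1, k2, p1, p2, k3] as OpenCV has them; the pictures are not rectified), "T" (4x4, takes a point from camera to world coordinates); the wrist camera has in their place "T_tool_cam" (4x4, takes a point from camera to tool coordinates, whose origin is the TCP and whose axes are the flange's). Camera axes: x right, y up, looking along -z (the intrinsics and any distortion apply to the point x, -y, -z); pixel columns grow to the right and rows downward; lengths in m; the calibration is good to about 2 mm. A picture is of the moment at which its call begins: read the wrist's pose just before it. get_calibration takes no time and is no camera call.
- r.sign_off(): hands the job in; it is judged then, once.
The state is a dict: "time": time; "joints": joint angles; "qvel": joint speeds; "joint_torque": joint torques, N m; "tcp_pos": TCP position; "ee_rot": TCP orientation; "force": force on the tool from outside, world axes, zero at the start; "wrist_torque": the same for the moment, N m; "finger_gap": finger opening in m; "grasp_force": force on a finger pad.
Only numpy, scipy, OpenCV 4.12 (cv2) and the standard library are available. Lean on these libraries where they do the work, as an engineer would, in place of code of your own. Each camera call takes 0.05 s, during which the arm holds its last target. There are 200 camera calls.

### The job

The empty tote with the steel carry bar stands stacked on the tote clamped to the optical table, and is in the way there. Lift it off, turn it half round so that its scooped (lower) end is at the lower tote's scooped end, nest it in the lower tote and press it gently fully home until its lugs sit on the floors of the notches, then let go; feel your way, as a knock or shove of 60 N is too much. Leave the microscope objective, joystick and slide box alone.

Things in the scene. Friction and masses are not known exactly. Their poses are not given: they have to be found in the camera images.
- tote: Grey open tote, 0.32-0.48 kg, 160 long (x) x 108 wide (y) x 70 high; side walls draw in 3 over the lowest 20. Its +x end wall is scooped (45 high). Four lugs stick out 12 from the long walls at x=+60 and x=-20, 16 wide, undersides 15 above the tote's, corners rounded 3. Origin: centre of underside, z up. Stacked its origin is 65 above that of base; nested fully home, 25.
- base: Grey lower tote clamped to the table, does not move. Inside 196 (x) x 114 (y), 80 high, long walls 4 thick; +x end scooped to 55. Notch floors, where the tote's lugs must come to rest, are 40 above its underside. Origin: centre of underside, x towards the scooped end, z up; yaw at most 0.7 either way. Clamps at both ends.
- base_rim (a point): Centre of the lower tote's mouth, 80 above its underside. The rim is a notched frame that holds fast but may stand anywhere up to 14 mm either way along base x, not measured: feel for it, slowly (some 10 mm/s; contact is hard). Notches 19 wide (lugs 16), in both long sides, at x=+60 and -20 plus that unknown shift, so the nested tote's x in base equals the shift. On the rim the tote stops 65 up.
- tongue_l: One of two sprung white tongues, rounded noses facing inward from both long sides at base x=20, 56 up (origin: nose's axis, radius 12; this one at base y=+63.5). They pinch the tote's walls with about 9 N each: from about 60 down to 25 above base the tote takes a push of about 5 to 15 N, stays where it is left, and does not drop home by its weight.
- tote_scoop (a point): Middle of the top edge of the tote's scooped end wall: at x=+78, z=45 in the tote. At the start it lies over the other, high end of the lower tote.
- tote_bar (a point): Centre of the steel carry bar, where to grasp: 89 above the tote's underside, over its middle. The bar runs along the tote's y, 14 thick (x), 26 tall (z 76 to 102), about 100 of it free between the walls; fingers close along the tote's x. 70 mm free either side of it along x, open below.
- objective: Bystander: microscope objective standing upright, steel, 32 across, 46 high, origin under its centre. Do not disturb.
- joystick: Bystander: black stage joystick, box 90 x 70 x 30, stick to 64 high, origin under its centre. Do not disturb.
- slidebox: Bystander: white slide box, 85 x 34 x 30, origin under its centre. Do not disturb.
Things that resemble listed ones, but are neither listed nor needed, are in the scene too. Leave any yellow look-alike of the tote alone.

How it is judged:
On the way, in this order (a step that is already met when the one before it is completed fails the run):
1. the tote is lifted clear above the lower tote (z of tote in the frame of base above 0.083 m), for 0.1 s.
2. the tote, raised, is turned half round over the lower tote, scooped end over scooped end (z of tote in the frame of base above 0.066 m and x of tote_scoop in the frame of base above 0.05 m and horizontal distance between tote and base below 0.03 m), for 0.1 s.
At the end, for the whole second after the job is handed in: The tote is nested fully home in the lower tote (its origin less than 27 mm above the lower tote's; home is 25), scooped ends together, within 19 mm of its centre, turned less than 0.05 rad and tipped less than 0.03 rad, at rest and let go (z of tote in the frame of base below 0.027 m and x of tote_scoop in the frame of base above 0.05 m and horizontal distance between tote and base below 0.019 m and angle between the z axis of tote and the z axis of base, either way round below 0.03 rad and angle between the x axis of tote and the x axis of base, either way round below 0.05 rad and linear speed of tote below 0.01 m/s); the robot touches nothing.
It fails at once if the tote is forced against the lower tote with more than 60 N (contact force between tote and base above 60 N).
It fails at once if the objective is moved more than 10 mm (distance of objective from where it was at the start of the episode above 0.01 m).
It fails at once if the joystick is moved more than 10 mm (distance of joystick from where it was at the start of the episode above 0.01 m).
It fails at once if the slide box is moved more than 10 mm (distance of slidebox from where it was at the start of the episode above 0.01 m).
It also fails if it takes over 72 s, if anything falls off the work surface, if the arm or the gripper's body presses on something with over 40 N, if the wrist force passes 120 N, or if a joint passes its speed limit or range.

## Working session

There is one attempt and no reset: what is moved stays moved. The work goes in short steps, Python scripts to look and compute and a tool call to move; the robot and the scene stay as the last step left them, time stands still between calls to the robot, and variables do not carry over. Pictures are saved under pics/ and viewed, at most 10 in all, crops included, and the job is handed in when it is done.

Besides the shell and the picture viewer there is one more tool, called after "Call:" as name([rows], argument=value, ...), one row to a line, values as JSON. servo_tool: Moves the arm, as the interface text tells. Its arguments: {"type":"object","properties":{"targets":{"type":"array"},"grip":{"type":"number"},"force":{"type":"number"}},"required":["targets"]}

```bash
mkdir -p pics; python3 - <<'E'
from cell import r
import cv2,numpy as np
o=r.get_obs();print({k:np.round(v,3) for k,v in o.items()})
for n in("scene","top"):
    cv2.imwrite(f"pics/{n}0.png",r.snapshot(n)[:,:,::-1]);c=r.get_calibration(n);print(n,c)
print(r.get_calibration("wrist"))
E
```

```text
{'time': np.float64(0.0), 'joints': array([ 1.187,  0.577,  0.025,  1.438, -0.015,  1.129, -0.056]), 'qvel': array([-0.001, -0.   ,  0.   , -0.   , -0.001,  0.   ,  0.   ]), 'joint_torque': array([ 0.0000e+00, -7.6576e+01,  2.2500e+00, -2.8596e+01,  1.5000e-02,
        1.3000e-02, -0.0000e+00]), 'tcp_pos': array([ 0.199, -0.644,  0.252]), 'ee_rot': array([-3.105e+00, -4.690e-01,  1.000e-03]), 'force': array([ 0.137, -0.612,  0.029]), 'wrist_torque': array([-0.017, -0.035, -0.013]), 'grasp_force': np.float64(0.0), 'finger_gap': np.float64(0.086)}
scene {'fovy': 52.00537379629208, 'cx': 331.04236651393825, 'cy': 238.57069430405267, 'distortion': array([0.04466654, 0.        , 0.        , 0.        , 0.        ]), 'T': array([[-0.28357077, -0.71059049,  0.64393228,  1.04981522],
       [ 0.95895014, -0.20907817,  0.19157491,  0.14943279],
       [-0.00149913,  0.67182399,  0.7407093 ,  0.66424068],
       [ 0.        ,  0.        ,  0.        ,  1.        ]])}
top {'fovy': 43.219730760932045, 'cx': 315.2682583672299, 'cy': 229.68610697934133, 'distortion': array([-0.01933528,  0.        ,  0.        ,  0.        ,  0.        ]), 'T': array([[ 0.00826036,  0.97925889, -0.20244453,  0.38327103],
       [-0.99995608,  0.0071927 , -0.00600894,  0.0324535 ],
       [-0.00442818,  0.20248527,  0.9792753 ,  1.05284867],
       [ 0.        ,  0.        ,  0.        ,  1.        ]])}
{'fovy': 69.4718745036145, 'cx': 320.1679273853974, 'cy': 242.67062533241236, 'distortion': array([0.01893428, 0.        , 0.        , 0.        , 0.        ]), 'T_tool_cam': array([[ 3.33295455e-04,  9.64196269e-01,  2.65189449e-01,
         6.69612023e-02],
       [ 9.99999938e-01, -2.92397792e-04, -1.93697658e-04,
         3.07636873e-04],
       [-1.09221750e-04,  2.65189497e-01, -9.64196307e-01,
        -1.20897919e-01],
       [ 0.00000000e+00,  0.00000000e+00,  0.00000000e+00,
         1.00000000e+00]])}
```

View pics/scene0.png

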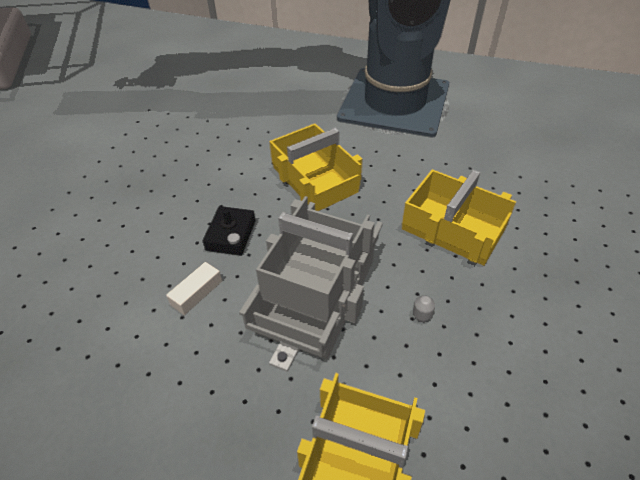

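View pics/top0.png

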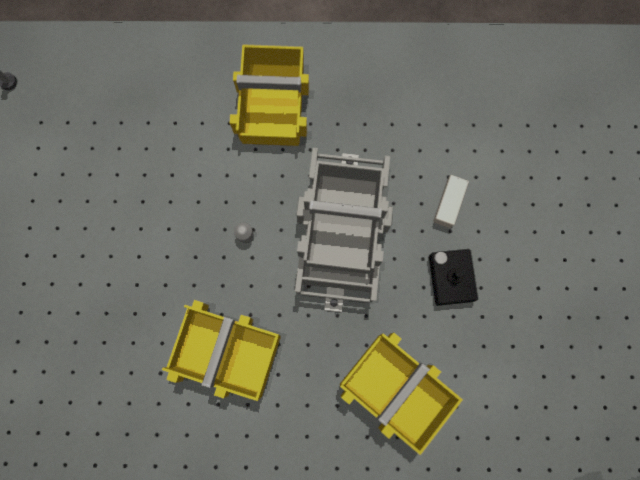

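The top view shows the grey tote stacked on the base, centred near (343,222), with its bar at (345,209). The look-alikes are yellow totes with bars at (270,83), (217,352) and (404,395), and I'll leave those alone. Bystanders are the objective (244,232), slide box (452,203) and joystick (454,277). Next is a close crop of the grey one.

```bash
python3 - <<'E'
import cv2,numpy as np
a=cv2.imread("pics/top0.png")[140:320,285:405];b=cv2.imread("pics/scene0.png")[190:370,225:405]
f=lambda x:cv2.resize(x,None,fx=600/180*.99,fy=600/180*.99,interpolation=cv2.INTER_CUBIC)
a=cv2.resize(a,None,fx=3,fy=3,interpolation=cv2.INTER_CUBIC);b=cv2.resize(b,None,fx=2.4,fy=2.4,interpolation=cv2.INTER_CUBIC)
c=np.zeros((540,792,3),np.uint8);c[:540,:360]=a;c[:432,360:792]=b
cv2.imwrite("pics/crop1.png",c)
E
```

```text
(no output)
```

View pics/crop1.png

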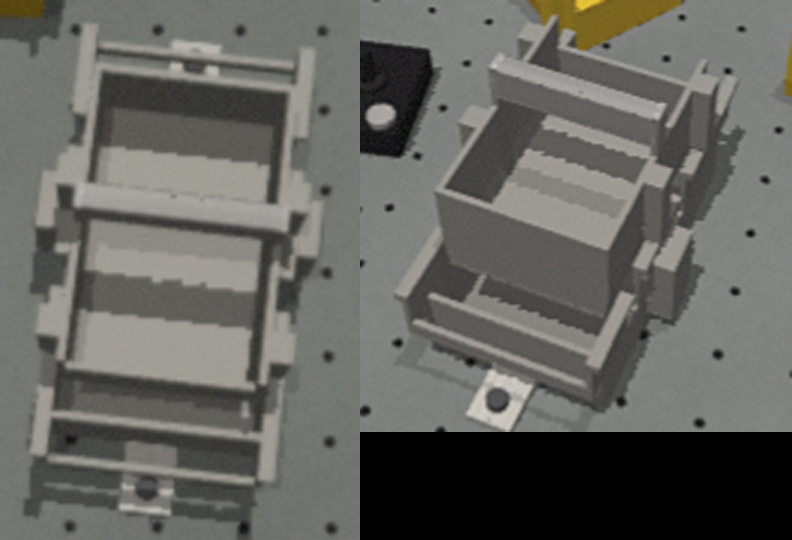

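Crop: the grey tote's bar top runs from (78,184) to (290,209). Its high wall is at top-image row ~165 (world +x). Its scooped end is on the robot side, and the base's low end is at world +x, so the description matches.

```bash
cat >h.py <<'E'
from cell import r
import cv2,numpy as np
from scipy.spatial.transform import Rotation as R
def cam(n):
    c=r.get_calibration(n);f=240/np.tan(np.radians(c["fovy"])/2)
    K=np.array([[f,0,c["cx"]],[0,f,c["cy"]],[0,0,1]])
    if n=="wrist":
        o=r.get_obs();T=np.eye(4);T[:3,:3]=R.from_rotvec(o["ee_rot"]).as_matrix();T[:3,3]=o["tcp_pos"];T=T@c["T_tool_cam"]
    else:T=c["T"]
    return K,np.array(c["distortion"]),T
def back(C,uv,z):
    K,d,T=C;p=cv2.undistortPoints(np.array(uv,float).reshape(-1,1,2),K,d)[:,0]
    v=np.c_[p[:,0],-p[:,1],-np.ones(len(p))]@T[:3,:3].T;o=T[:3,3]
    return o+v*((z-o[2])/v[:,2])[:,None]
def proj(C,X):
    K,d,T=C;p=(np.atleast_2d(X)-T[:3,3])@T[:3,:3];p=p*[1,-1,-1]
    return cv2.projectPoints(p,np.zeros(3),np.zeros(3),K,d)[0][:,0]
E
python3 - <<'E'
from h import *
C=cam("top");m=lambda l:[(285+a/3,140+b/3) for a,b in l]
print("bar top corners z.167\n",back(C,m([(78,183),(78,206),(290,208),(290,230)]),.167).round(4))
print("bar same px, z.08");
print("base corners z.08\n",back(C,m([(82,27),(314,50),(34,453),(276,481)]),.08).round(4))
print("tote wall z .135 hi",back(C,m([(103,70),(297,90)]),.135).round(4),"lo .11",back(C,m([(65,366),(258,388)]),.11).round(4))
o=r.get_obs();print(R.from_rotvec(o["ee_rot"]).as_matrix().round(3))
print("bystanders",back(C,[(244,232),(454,277),(452,203)],.03).round(3))
E
```

```text
bar top corners z.167
 [[ 0.6105  0.0447  0.167 ]
 [ 0.5986  0.0446  0.167 ]
 [ 0.5984 -0.0617  0.167 ]
 [ 0.5871 -0.0615  0.167 ]]
bar same px, z.08
base corners z.08
 [[ 0.7233  0.0445  0.08  ]
 [ 0.7107 -0.0857  0.08  ]
 [ 0.4836  0.068   0.08  ]
 [ 0.4696 -0.0614  0.08  ]]
tote wall z .135 hi [[ 0.6803  0.0325  0.135 ]
 [ 0.6701 -0.0696  0.135 ]] lo .11 [[ 0.5262  0.0513  0.11  ]
 [ 0.5154 -0.0497  0.11  ]]
[[ 0.955  0.295 -0.001]
 [ 0.295 -0.955  0.001]
 [-0.    -0.001 -1.   ]]
bystanders [[ 0.59   0.162  0.03 ]
 [ 0.514 -0.197  0.03 ]
 [ 0.644 -0.199  0.03 ]]
```

Estimates: tote centre about (0.598,-0.009), base yaw about -0.10, base scoop at world +x. I'm moving above it with the tool's y along base x.

Call:
servo_tool([
  [0.025,0.04,0.005,0.075],
  [0.025,0.04,0.005,0.075],
  [0.025,0.04,0.005,0.075],
  [0.025,0.04,0.005,0.075],
  [0.025,0.04,0.005,0.075],
  [0.025,0.04,0.005,0.075],
  [0.025,0.04,0.005,0.075],
  [0.025,0.04,0.005,0.075],
], grip=-1)

```text
time: 0.9
tcp_pos: [0.3999, -0.3231, 0.2934]
ee_rot: [-2.827, -1.37, 0.0]
force: [0.4, -1.3, 0.2]
finger_gap: 0.0854
grasp_force: 0.0
```

Call:
servo_tool([
  [0.025,0.04,0,0.07],
  [0.025,0.04,0,0.07],
  [0.025,0.04,0,0.07],
  [0.025,0.04,0,0.07],
  [0.025,0.04,0,0.07],
  [0.025,0.04,0,0.07],
  [0.025,0.04,0,0.07],
  [0.025,0.035,0,0.07],
])

```text
time: 1.7
tcp_pos: [0.5999, -0.0075, 0.2931]
ee_rot: [-2.337, -2.099, 0.0]
force: [1.2, -1.3, -0.2]
finger_gap: 0.0851
grasp_force: 0.0
```

```bash
python3 - <<'E'
from h import *
o=r.get_obs();print(o["time"],o["tcp_pos"].round(4),o["joints"].round(3));M=R.from_rotvec(o["ee_rot"]).as_matrix();print(M.round(3),np.arctan2(M[1,1],M[0,1]))
cv2.imwrite("pics/w1.png",r.snapshot("wrist")[:,:,::-1])
E
```

```text
1.7 [ 0.5999 -0.0075  0.2931] [ 0.21   0.452 -0.425  1.574  0.198  1.158 -0.365]
[[ 0.107  0.994 -0.   ]
 [ 0.994 -0.107  0.   ]
 [ 0.    -0.    -1.   ]] -0.10726737707875823
```

View pics/w1.png

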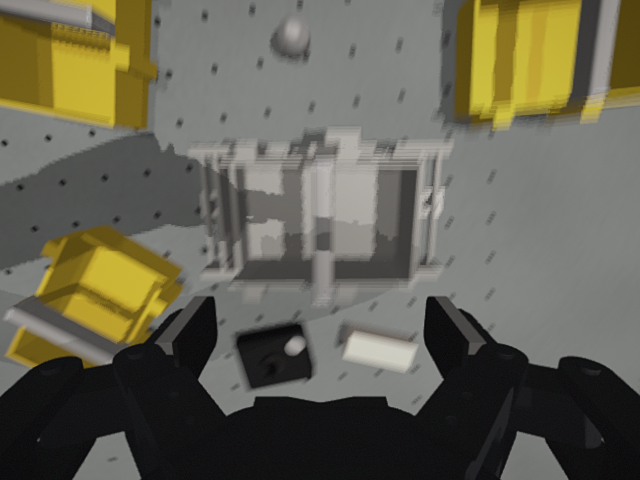

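The wrist picture (slightly blurred) shows the bar from (317,155) to (322,300), nearly square to the fingers. A negative half turn suits joint 7. I'll descend part way and take a steady look.

Call:
servo_tool([
  [0,0,-0.03,0],
  [0,0,-0.03,0],
  [0,0,0,0],
  [0,0,0,0],
  [0,0,0,0],
])

```text
time: 2.25
tcp_pos: [0.6001, -0.0099, 0.2348]
ee_rot: [2.341, 2.094, 0.002]
force: [-0.0, -0.4, 0.5]
finger_gap: 0.0855
grasp_force: 0.0
```

```bash
python3 - <<'E'
from h import *
o=r.get_obs();print(o["time"],o["tcp_pos"].round(4),o["force"].round(2),o["joints"].round(3))
C=cam("wrist");np.savez("w2.npz",K=C[0],d=C[1],T=C[2])
im=r.snapshot("wrist")[:,:,::-1];cv2.imwrite("pics/w2.png",im)
cv2.imwrite("pics/w2c.png",cv2.resize(im[60:340,140:500],None,fx=2.1,fy=2.1,interpolation=cv2.INTER_CUBIC))
E
```

```text
2.25 [ 0.6001 -0.0099  0.2348] [-0.01 -0.44  0.51] [ 0.205  0.5   -0.413  1.662  0.227  1.026 -0.392]
```

View pics/w2c.png

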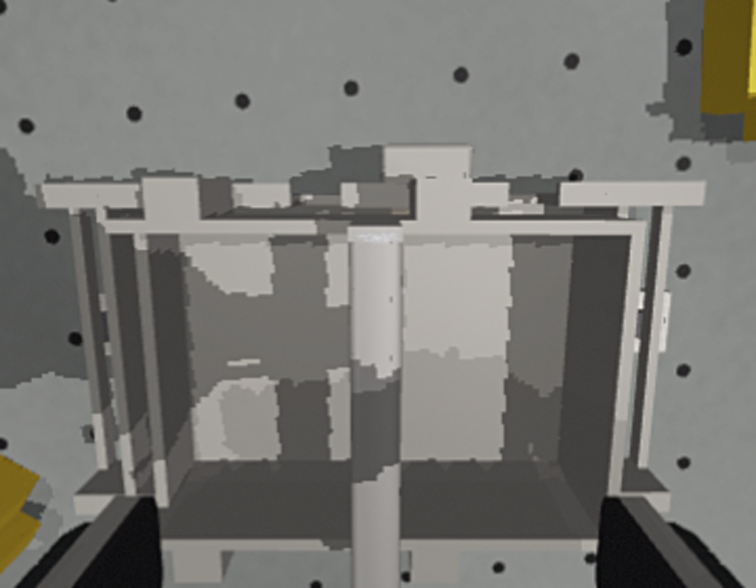

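Steady crop: the bar is centred at column 377 (full-image 319.5, principal point 320.2) and square to the fingers. The tote's long walls are at crop rows 221 and 547. The base fins' tops run from (43,184) to (705,182) and from (77,490) to (668,490).

```bash
python3 - <<'E'
from h import *
f=np.load("w2.npz");C=(f["K"],f["d"],f["T"]);o=r.get_obs()
M=R.from_rotvec(o["ee_rot"]).as_matrix();p=o["tcp_pos"];a=np.arctan2(M[1,1],M[0,1]);print("yaw",a)
def L(l,z):
    X=back(C,[(140+u/2.1,60+v/2.1) for u,v in l],z)-p
    return np.c_[X@M[:,1],X@M[:,0]].round(4)   # along tool y (=base x), tool x (=base y)
print("tote walls upper/lower z.135",L([(376,221),(376,549)],.135).tolist())
print("tote hi end z.135 (outer)",L([(644,300),(628,440)],.135).tolist(),"lo end z.11",L([(136,300),(153,440)],.11).tolist())
print("bar .167",L([(377,240),(377,580)],.167).tolist())
print("fins z.08 outer up L,R / lower L,R",L([(43,183),(705,182),(77,508),(670,502)],.08).tolist())
print("lugs tote up (hi side)  z.1?",L([(385,146),(471,146),(143,178),(199,178)],.1).tolist())
E
```

```text
yaw -0.1114137744583508
tote walls upper/lower z.135 [[-0.0008, 0.056], [-0.0008, -0.0515]]
tote hi end z.135 (outer) [[0.0809, 0.0324], [0.0801, -0.0127]] lo end z.11 [[-0.0822, 0.0285], [-0.0806, -0.0217]]
bar .167 [[-0.0004, 0.0528], [-0.0004, -0.0443]]
fins z.08 outer up L,R / lower L,R [[-0.1221, 0.0666], [0.1188, 0.067], [-0.1239, -0.0621], [0.1197, -0.0595]]
lugs tote up (hi side)  z.1? [[0.0021, 0.0788], [0.0309, 0.0788], [-0.0795, 0.0683], [-0.0607, 0.0684]]
```

Call:
servo_tool([
  [0,0.0025,-0.02,0],
  [0,0,-0.02,0],
  [0,0,-0.02,0],
  [0,0,-0.018,0],
  [0,0,0,0],
  [0,0,0,0],
])

```text
time: 2.9
tcp_pos: [0.6, -0.0074, 0.1565]
ee_rot: [2.341, 2.094, 0.002]
force: [0.1, 1.1, 1.3]
finger_gap: 0.0857
grasp_force: 0.0
```

Call:
servo_tool([
  [0,0,0,0],
  [0,0,0,0],
  [0,0,0,0],
  [0,0,0,0],
  [0,0,0,0],
  [0,0,0,0],
  [0,0,0,0],
], grip=1, force=70)

```text
time: 3.6
tcp_pos: [0.5995, -0.0074, 0.1556]
ee_rot: [2.341, 2.094, 0.0]
force: [-1.1, -0.4, 5.1]
finger_gap: 0.0131
grasp_force: 68.3
```

Call:
servo_tool([
  [0,0,0.005,0],
  [0,0,0.01,0],
  [0,0,0.015,0],
  [0,0,0.02,0],
  [0,0,0,0],
  [0,0,0,0],
])

```text
time: 4.2
tcp_pos: [0.5993, -0.0075, 0.2053]
ee_rot: [2.341, 2.095, 0.0]
force: [-0.0, -0.3, -4.1]
finger_gap: 0.0134
grasp_force: 68.4
```

Call:
servo_tool([
  [0,0,0,-0.07],
  [0,0,0,-0.14],
  [0,0,0,-0.14],
  [0,0,0,-0.14],
  [0,0,0,-0.14],
  [0,0,0,-0.14],
  [0,0,0,-0.14],
  [0,0,0,-0.14],
])

```text
time: 5.0
tcp_pos: [0.5986, -0.0074, 0.2039]
ee_rot: [-3.077, -0.63, 0.004]
force: [-1.4, 0.5, -4.0]
finger_gap: 0.0134
grasp_force: 68.3
```

```bash
python3 - <<'E'
from h import *
o=r.get_obs();M=R.from_rotvec(o["ee_rot"]).as_matrix()
print(o["time"],o["tcp_pos"].round(4),o["force"].round(2),o["joints"].round(3),np.arctan2(M[1,1],M[0,1]),o["finger_gap"],o["grasp_force"])
E
```

```text
5.0 [ 0.5986 -0.0074  0.2039] [-1.4   0.51 -3.97] [ 0.011  0.509 -0.119  1.709  0.072  0.93  -1.303] -1.1666944599084912 0.013435912002183784 68.33409905433655
```

Joint 7 follows the sign of the turn, so the negative way would run out of range (about -3.2). I'm reversing to turn the positive way, where it ends near 2.75.

Call:
servo_tool([
  [0,0,0,0.07],
  [0,0,0,0.14],
  [0,0,0,0.14],
  [0,0,0,0.14],
  [0,0,0,0.14],
  [0,0,0,0.14],
  [0,0,0,0.14],
  [0,0,0,0.14],
])

```text
time: 5.8
tcp_pos: [0.5986, -0.0075, 0.2039]
ee_rot: [-2.334, -2.101, 0.003]
force: [-0.3, -0.6, -4.6]
finger_gap: 0.013
grasp_force: 68.4
```

Call:
servo_tool([
  [0,0,0,0.14],
  [0,0,0,0.14],
  [0,0,0,0.14],
  [0,0,0,0.14],
  [0,0,0,0.14],
  [0,0,0,0.14],
  [0,0,0,0.14],
  [0,0,0,0.14],
])

```text
time: 6.6
tcp_pos: [0.5986, -0.0076, 0.2039]
ee_rot: [-0.862, -3.019, 0.001]
force: [0.9, -0.0, -3.9]
finger_gap: 0.0129
grasp_force: 68.4
```

Call:
servo_tool([
  [0,0,0,0.14],
  [0,0,0,0.14],
  [0,0,0,0.14],
  [0,0,0,0.14],
  [0,0,0,0.14],
  [0,0,0,0.14],
  [0,0,0,0.14],
  [0,0,0,0.14],
])

```text
time: 7.4
tcp_pos: [0.5987, -0.0077, 0.204]
ee_rot: [0.874, -3.016, -0.001]
force: [-0.1, -0.5, -4.0]
finger_gap: 0.0128
grasp_force: 68.4
```

```bash
cat >s.py <<'E'
from h import *
o=r.get_obs();M=R.from_rotvec(o["ee_rot"]).as_matrix()
print(o["time"],o["tcp_pos"].round(4),o["force"].round(2),o["wrist_torque"].round(2),o["joints"].round(3),np.arctan2(M[1,1],M[0,1]),np.degrees(np.arccos(-M[2,2])),o["finger_gap"],o["grasp_force"])
E
python3 s.py
```

```text
7.4 [ 0.5987 -0.0077  0.204 ] [-0.08 -0.45 -4.03] [ 0.01 -0.02  0.01] [ 0.529  0.673 -1.004  1.69   0.619  1.133  1.482] 2.134829276565437 0.10873709079597278 0.012822102789598932 68.38993191719055
```

Call:
servo_tool([
  [0,0,0,0.14],
  [0,0,0,0.14],
  [0,0,0,0.14],
  [0,0,0,0.14],
  [0,0,0,0.14],
  [0,0,0,0.14],
  [0,0,0,0.055],
  [0,0,0,0],
])

```text
time: 8.2
tcp_pos: [0.5988, -0.0077, 0.2038]
ee_rot: [2.087, -2.346, -0.003]
force: [-0.4, -0.5, -3.6]
finger_gap: 0.0131
grasp_force: 68.4
```

Call:
servo_tool([
  [0,0,0,0],
  [0,0,0,0],
  [0,0,0,0],
])

```text
time: 8.5
tcp_pos: [0.5993, -0.0074, 0.2052]
ee_rot: [2.086, -2.349, 0.0]
force: [-0.7, -0.3, -3.6]
finger_gap: 0.013
grasp_force: 68.4
```

```bash
python3 s.py; python3 - <<'E'
from h import *
C=cam("wrist");np.savez("w3.npz",K=C[0],d=C[1],T=C[2])
im=r.snapshot("wrist")[:,:,::-1]
cv2.imwrite("pics/w3c.png",cv2.resize(im[60:340,120:520],None,fx=2,fy=2,interpolation=cv2.INTER_CUBIC))
E
```

```text
8.5 [ 0.5993 -0.0074  0.2052] [-0.68 -0.26 -3.56] [-0.    0.01 -0.01] [ 0.615  0.769 -1.225  1.685  0.761  1.249  2.24 ] 3.0231750933195167 0.00970287914957998 0.012986722092999886 68.38745713233948
```

View pics/w3c.png

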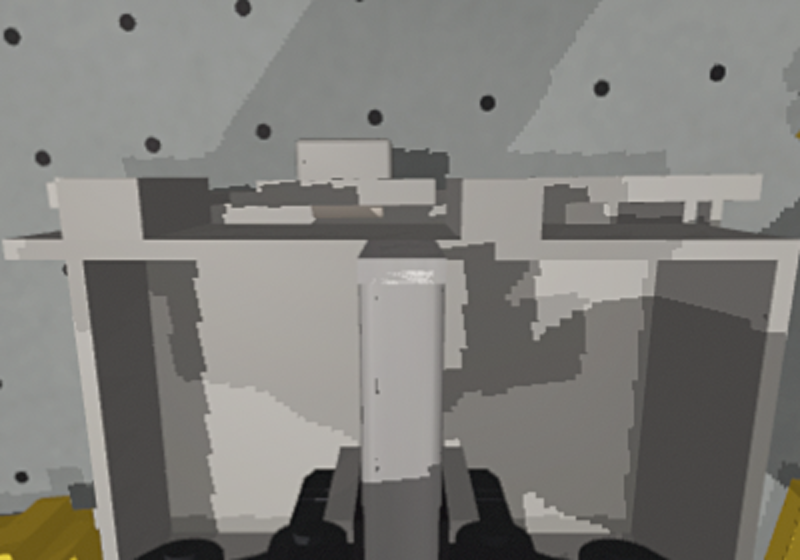

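The picture shows the tote held turned, with lugs at columns 60–143 and 460–543. In the earlier steady crop the rail gaps at columns 290–343 and 508–560 are about 19 mm wide and 80 mm apart. Those are the notches, so the shift can be measured.

```bash
python3 - <<'E'
from h import *
im=cv2.imread("pics/w2.png");g=cv2.cvtColor(im,6).astype(int)
for v in (148,150,152,154): print(v,g[v,240:420].tolist() if v==152 else "")
f=np.load("w2.npz");C=(f["K"],f["d"],f["T"]);a=-.1114;p=np.array([.6001,-.0099])
ex=np.array([np.cos(a),np.sin(a)]);ey=np.array([-ex[1],ex[0]])
X=back(C,[(140+u/2.1,60+195/2.1) for u in(290,343,508,560)],.08)[:,:2]
q=(X-p)
print("base-x rel to old tcp",(q@ex).round(4))
now=r.get_obs()["tcp_pos"][:2];print("rel to present tcp",((X-now)@ex).round(4))
f=np.load("w3.npz");C=(f["K"],f["d"],f["T"])
X=back(C,[(120+u/2,60+v/2) for u,v in((60,178),(143,178),(462,178),(543,178))],.13)[:,:2]
print("lugs rel tcp",((X-now)@ex).round(4),((X-now)@ey).round(4))
E
```

```text
148 
150 
152 [88, 88, 88, 88, 88, 88, 89, 88, 86, 87, 115, 143, 150, 149, 148, 161, 173, 172, 173, 172, 173, 173, 173, 173, 173, 174, 174, 174, 173, 174, 175, 174, 174, 175, 175, 175, 178, 166, 119, 75, 70, 70, 75, 93, 109, 110, 112, 113, 105, 87, 87, 90, 89, 90, 89, 87, 85, 85, 84, 83, 82, 85, 138, 182, 180, 179, 179, 179, 180, 181, 163, 121, 117, 118, 119, 119, 119, 119, 119, 119, 119, 118, 119, 118, 118, 118, 119, 118, 119, 119, 118, 119, 119, 121, 109, 70, 60, 79, 143, 186, 184, 182, 182, 181, 181, 182, 182, 182, 182, 182, 182, 183, 182, 182, 183, 183, 183, 183, 183, 183, 183, 183, 183, 183, 183, 183, 183, 183, 184, 184, 183, 183, 184, 183, 184, 183, 183, 184, 184, 185, 186, 179, 122, 92, 93, 94, 94, 95, 95, 94, 94, 95, 95, 96, 99, 77, 66, 68, 69, 69, 69, 68, 68, 68, 64, 60, 110, 190, 187, 184, 184, 184, 184, 184, 183, 184, 184, 185, 184, 183]
154 
base-x rel to old tcp [-0.0321 -0.0127  0.0478  0.0669]
rel to present tcp [-0.0311 -0.0116  0.0489  0.0679]
lugs rel tcp [ 0.0921  0.0697 -0.0172 -0.0393] [-0.0669 -0.0669 -0.0664 -0.0662]
```

```bash
python3 - <<'E'
import cv2,numpy as np
im=cv2.imread("pics/w2.png")[136:166,150:490]
cv2.imwrite("pics/w2n.png",cv2.resize(im,None,fx=2.35,fy=8,interpolation=cv2.INTER_CUBIC))
E
```

```text
(no output)
```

View pics/w2n.png

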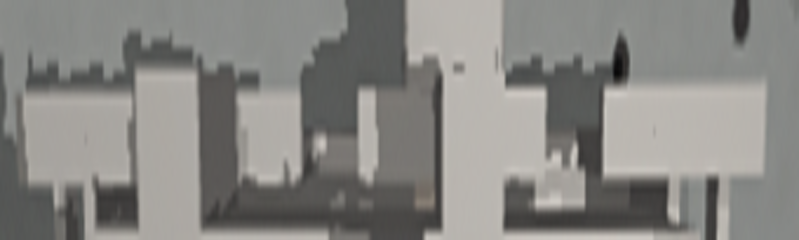

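Precise edges give notch centres at -21.4 and +58.4 mm from the TCP along base x. The lugs sit at -20 and +60, so I'll shift about -1.5 mm in x and trim the yaw by +0.007, then lower.

Call:
servo_tool([
  [-0.0015,0.0005,-0.01,0.007],
  [0,0,-0.012,0],
  [0,0,-0.01,0],
  [0,0,-0.005,0],
  [0,0,0,0],
  [0,0,0,0],
  [0,0,0,0],
])

```text
time: 9.25
tcp_pos: [0.5981, -0.0067, 0.1687]
ee_rot: [-2.095, 2.34, -0.0]
force: [-1.0, -0.5, -2.8]
finger_gap: 0.0133
grasp_force: 68.3
```

```bash
python3 s.py
```

```text
9.25 [ 0.5981 -0.0067  0.1687] [-0.98 -0.47 -2.83] [ 0.02 -0.03 -0.06] [ 0.603  0.805 -1.198  1.731  0.808  1.192  2.207] 3.0309930601495414 0.04203666639050387 0.013287722008897159 68.2750654220581
```

Call:
servo_tool([
  [0,0,-0.0015,0],
  [0,0,-0.0015,0],
  [0,0,-0.0015,0],
  [0,0,-0.0015,0],
  [0,0,-0.001,0],
  [0,0,-0.001,0],
  [0,0,-0.001,0],
  [0,0,-0.001,0],
])

```text
time: 10.05
tcp_pos: [0.5979, -0.0069, 0.1582]
ee_rot: [-2.095, 2.341, -0.0]
force: [0.2, -0.1, -3.1]
finger_gap: 0.0132
grasp_force: 68.3
```

Call:
servo_tool([
  [0,0,-0.001,0],
  [0,0,-0.001,0],
  [0,0,-0.001,0],
  [0,0,-0.001,0],
])

```text
time: 10.45
tcp_pos: [0.5979, -0.0069, 0.1542]
ee_rot: [-2.095, 2.341, -0.0]
force: [0.3, -0.5, -3.9]
finger_gap: 0.0132
grasp_force: 68.3
```

Call:
servo_tool([
  [0,0,-0.001,0],
  [0,0,-0.001,0],
  [0,0,-0.001,0],
])

```text
time: 10.75
tcp_pos: [0.5979, -0.0069, 0.1512]
ee_rot: [-2.095, 2.341, -0.0]
force: [-0.4, 0.7, -3.9]
finger_gap: 0.0131
grasp_force: 68.3
```

The lugs have passed the 65 level with no contact, so they are in the notches. I'm continuing down.

Call:
servo_tool([
  [0,0,-0.001,0],
  [0,0,-0.001,0],
  [0,0,-0.001,0],
  [0,0,-0.001,0],
])

```text
time: 11.15
tcp_pos: [0.5978, -0.0069, 0.1472]
ee_rot: [-2.095, 2.341, 0.0]
force: [-0.5, 0.2, -4.2]
finger_gap: 0.0129
grasp_force: 68.4
```

Call:
servo_tool([
  [0,0,-0.001,0],
  [0,0,-0.001,0],
  [0,0,-0.001,0],
  [0,0,-0.001,0],
])

```text
time: 11.55
tcp_pos: [0.5979, -0.0069, 0.1436]
ee_rot: [-2.095, 2.341, -0.001]
force: [-1.4, -1.8, 4.6]
finger_gap: 0.013
grasp_force: 69.4
```

Call:
servo_tool([
  [0,0,-0.001,0],
  [0,0,-0.001,0],
  [0,0,-0.001,0],
  [0,0,-0.001,0],
])

```text
time: 11.95
tcp_pos: [0.5984, -0.0066, 0.14]
ee_rot: [-2.094, 2.34, -0.001]
force: [-1.5, -0.7, 6.3]
finger_gap: 0.013
grasp_force: 70.0
```

Call:
servo_tool([
  [0,0,-0.001,0],
  [0,0,-0.001,0],
  [0,0,-0.001,0],
  [0,0,-0.001,0],
  [0,0,-0.001,0],
  [0,0,-0.001,0],
])

```text
time: 12.55
tcp_pos: [0.5988, -0.0065, 0.1344]
ee_rot: [-2.094, 2.339, -0.002]
force: [-1.3, -1.1, 9.9]
finger_gap: 0.0132
grasp_force: 70.3
```

Call:
servo_tool([
  [0,0,-0.001,0],
  [0,0,-0.001,0],
  [0,0,-0.001,0],
  [0,0,-0.001,0],
  [0,0,-0.001,0],
  [0,0,-0.001,0],
])

```text
time: 13.15
tcp_pos: [0.5988, -0.0064, 0.1287]
ee_rot: [-2.094, 2.339, -0.003]
force: [-2.2, -2.2, 12.0]
finger_gap: 0.0134
grasp_force: 70.7
```

Call:
servo_tool([
  [0,0,-0.001,0],
  [0,0,-0.001,0],
  [0,0,-0.001,0],
  [0,0,-0.001,0],
  [0,0,-0.001,0],
])

```text
time: 13.65
tcp_pos: [0.5988, -0.0065, 0.1233]
ee_rot: [-2.094, 2.339, -0.002]
force: [-0.8, -2.2, 7.6]
finger_gap: 0.0131
grasp_force: 70.1
```

Call:
servo_tool([
  [0,0,-0.001,0],
  [0,0,-0.001,0],
  [0,0,-0.001,0],
  [0,0,-0.001,0],
])

```text
time: 14.05
tcp_pos: [0.5988, -0.0066, 0.1193]
ee_rot: [-2.094, 2.339, -0.002]
force: [-0.9, -1.9, 6.3]
finger_gap: 0.0131
grasp_force: 70.0
```

Call:
servo_tool([
  [0,0,-0.001,0],
  [0,0,-0.001,0],
])

```text
time: 14.25
tcp_pos: [0.5988, -0.0066, 0.1173]
ee_rot: [-2.094, 2.339, -0.002]
force: [-0.8, -0.1, 6.6]
finger_gap: 0.013
grasp_force: 70.1
```

Call:
servo_tool([
  [0,0,-0.001,0],
])

```text
time: 14.35
tcp_pos: [0.5988, -0.0066, 0.1162]
ee_rot: [-2.094, 2.339, -0.002]
force: [-0.6, -1.9, 6.5]
finger_gap: 0.0128
grasp_force: 70.1
```

Call:
servo_tool([
  [0,0,-0.001,0],
])

```text
time: 14.45
tcp_pos: [0.599, -0.0066, 0.1156]
ee_rot: [-2.093, 2.339, -0.003]
force: [-2.7, -3.4, 20.5]
finger_gap: 0.0132
grasp_force: 72.0
```

The force jumped at TCP 0.1156, exactly 40 mm below the stacked height, so the tote is home. I'll hold there, then nudge down half a millimetre.

Call:
servo_tool([
  [0,0,0,0],
  [0,0,0,0],
])

```text
time: 14.65
tcp_pos: [0.599, -0.0066, 0.1156]
ee_rot: [-2.094, 2.339, -0.003]
force: [0.0, -2.9, 9.9]
finger_gap: 0.0131
grasp_force: 70.5
```

Call:
servo_tool([
  [0,0,-0.0005,0],
  [0,0,0,0],
  [0,0,0,0],
])

```text
time: 14.95
tcp_pos: [0.599, -0.0066, 0.1156]
ee_rot: [-2.093, 2.339, -0.003]
force: [-1.8, -3.2, 14.6]
finger_gap: 0.013
grasp_force: 71.3
```

```bash
python3 s.py
```

```text
14.95 [ 0.599  -0.0066  0.1156] [-1.8  -3.25 14.64] [-0.56  0.58  0.06] [ 0.578  0.862 -1.15   1.782  0.884  1.113  2.149] 3.030704601182567 0.17849548232624407 0.013028966958234325 71.34719967842102
```

Call:
servo_tool([
  [0,0,0,0],
  [0,0,0,0],
  [0,0,0,0],
  [0,0,0,0],
  [0,0,0,0],
  [0,0,0,0],
], grip=-0.3)

```text
time: 15.55
tcp_pos: [0.5978, -0.0068, 0.1137]
ee_rot: [2.095, -2.341, -0.0]
force: [0.7, -0.4, -0.6]
finger_gap: 0.0556
grasp_force: 0.0
```

Call:
servo_tool([
  [0,0,0.01,0],
  [0,0,0.02,0],
  [0,0,0.03,0],
  [0,0,0.03,0],
  [0,0,0.03,0],
  [0,0,0,0],
  [0,0,0,0],
  [0,0,0,0],
])

```text
time: 16.35
tcp_pos: [0.5975, -0.0072, 0.2338]
ee_rot: [2.095, -2.34, 0.0]
force: [-0.3, 0.3, -0.3]
finger_gap: 0.0553
grasp_force: 0.0
```

```bash
python3 s.py; python3 - <<'E'
from h import *
C=cam("wrist");np.savez("w4.npz",K=C[0],d=C[1],T=C[2])
im=r.snapshot("wrist")[:,:,::-1];s=r.snapshot("scene")[:,:,::-1]
c=np.zeros((560,800,3),np.uint8);a=cv2.resize(im[100:340,160:480],None,fx=1.5,fy=1.5);b=cv2.resize(s[200:360,235:395],(320,320),interpolation=cv2.INTER_CUBIC)
c[:360,:480]=a;c[:320,480:]=b;cv2.imwrite("pics/end.png",c)
E
```

```text
16.35 [ 0.5975 -0.0072  0.2338] [-0.28  0.26 -0.3 ] [0.01 0.04 0.04] [ 0.626  0.74  -1.248  1.653  0.728  1.294  2.273] 3.030989190988778 0.03484604625116549 0.05528939183781066 0.0
```

View pics/end.png

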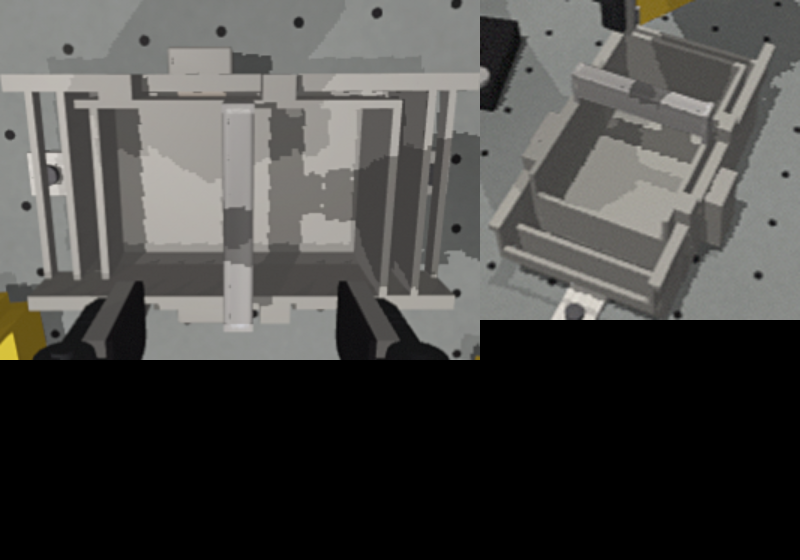

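The final picture shows the tote nested with its scooped end at the base's scooped end. Its lugs sit in the rail notches (wrist crop (115,85) and (280,88)), the bar is level at column 238, and the gripper is clear.

```bash
python3 -c "
from cell import r
print(r.sign_off())"
```

```text
the job is handed in; nothing more can be done
None
```

The tote is turned half round and nested in the lower tote, scooped ends together. It was pressed down until it stopped 40 mm below its stacked height, which is fully home, and the last wrist-force reading there was about 15 N. The gripper has let go and is clear, and the job is handed in.

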